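Load the round sample carrier and cover it

TASK

Stand the three tall loose sample jars in the round carrier, one upright on each of the three black pads between the short jars already clipped in it; then take the round cover plate by its knob and lay it level and centred over the carrier, resting on top of the three tall jars. Set everything down gently without dropping or tipping it, and leave the two loose short jars where they stand.

Things in the scene. Friction and masses are not known exactly. Their poses are not given: they have to be found in the camera images.
- carrier: fixed round steel carrier, 156 mm across, floor 6 mm and rim 20 mm (4 mm thick) above the bench. Origin: centre of its underside. Seven places at 46 mm pitch, hexagonal: the middle and every other outer one hold short jars (36 mm wide, tops 60 mm above the bench) clipped in; the other three (black pads) are empty. A tall jar there has 10 mm to each side; its top is 106 mm above the bench.
- pad1: flat black rubber pad, 32 mm in diameter, that marks one of the three empty places on the carrier's floor. Origin: centre of the pad at floor level (6 mm above the bench), where the middle of a tall jar's underside belongs. Fixed to the carrier.
- pad2: flat black rubber pad, 32 mm in diameter, that marks one of the three empty places on the carrier's floor. Origin: centre of the pad at floor level (6 mm above the bench), where the middle of a tall jar's underside belongs. Fixed to the carrier.
- pad3: flat black rubber pad, 32 mm in diameter, that marks one of the three empty places on the carrier's floor. Origin: centre of the pad at floor level (6 mm above the bench), where the middle of a tall jar's underside belongs. Fixed to the carrier.
- tall1: tall sample jar, white plastic with a wide grey screw cap: body 34 mm in diameter, cap 36 mm in diameter and 26 mm high, 100 mm tall overall, about 0.12 kg. Origin: centre of its underside; z up. Stands loose on the bench among the others; the three tall jars are alike and interchangeable.
- tall2: tall sample jar, white plastic with a wide grey screw cap: body 34 mm in diameter, cap 36 mm in diameter and 26 mm high, 100 mm tall overall, about 0.12 kg. Origin: centre of its underside; z up. Stands loose on the bench among the others; the three tall jars are alike and interchangeable.
- tall3: tall sample jar, white plastic with a wide grey screw cap: body 34 mm in diameter, cap 36 mm in diameter and 26 mm high, 100 mm tall overall, about 0.12 kg. Origin: centre of its underside; z up. Stands loose on the bench among the others; the three tall jars are alike and interchangeable.
- cover: round flat aluminium cover plate, 136 mm in diameter, 5 mm thick, lying loose on the bench, about 0.24 kg. A 12 mm steel stem rises from its centre to a black cylindrical knob, 26 mm in diameter, from 60 to 90 mm above the plate's underside: grip it there from above. Origin: centre of its underside; z up along the stem.
- short1: loose short sample jar, same plastic, cap and diameter as the tall ones (cap 36 mm) but only 54 mm tall. Origin: centre of its underside. Not to be moved.
- short2: loose short sample jar, same plastic, cap and diameter as the tall ones (cap 36 mm) but only 54 mm tall. Origin: centre of its underside. Not to be moved.
Not all that is in view belongs to the job. What is shaped like the cover but orange is not meant. What is shaped like the tall1 but yellow is not meant.

How it is judged:
By the outcome, as a careful person would: the job done as asked, in the order asked, and still so for the second after the job is handed in, with the robot touching nothing.
It also fails if it takes over 109 s, if anything falls off the work surface, if the arm or the gripper's body presses on something with over 40 N, if the wrist force passes 120 N, or if a joint passes its speed limit or range.

ROBOT

A 6-joint arm with a two-finger parallel gripper is mounted at the origin on the work surface. World frame = base frame: x ahead of the robot, y to its left, z up, the work surface at z = 0. Lengths are in mm, angles in rad, forces in N, time in s.
With the tool pointing down it reaches from about 350 to 775 mm from the base axis. Payload 7.3 kg.
Tool frame: the origin (TCP) lies at the very end of the fingers, on their centre line; the grasp point (between the pads) lies 19 mm behind it; z points along the fingers, y is the line along which they close (so a half turn about z gives the same grasp; the last joint's range is limited). The gripper opens to 92 mm and grips with 3 to 60 N. Pads are 19 mm wide; open, the fingers measure 130 mm over their backs; the gripper's body (75 mm by 190 mm) begins 47 mm behind the grasp point.
Start: joints at [1.098, 0.342, 1.524, -0, 1.275, -0.146], TCP at [168.52, 497.242, 188.041] pointing down, gripper open.
Joint ranges: [-2.53, 2.53], [-0.77, 2.02], [0.04, 2.7], [-1, 4.14], [0.28, 2.66], [-3.11, 3.11]. Speed limits (rad/s): [2.57, 2.57, 3.14, 3.14, 3.14, 3.14].

INTERFACE

Orientations are given as a unit quaternion [x, y, z, w].
In Python, from cell import sensors, snapshot, camera_info, job gives the robot as it stands.
- The arm moves only by the shell command python3 -m inch 'ROWS' [FORCE]. ROWS is JSON, a list of rows, each an object with "linear": the shift along the tool's x, y, z in mm, a list of three; "turn": the turn about the tool's z in degrees; "jaw": the gripper command: -1 is shut, 1 is fully open, values between are in proportion. A call has 1 to 5 rows; each row shifts and turns the commanded pose from where the row before left it, along the tool's axes as they then stand; what a row does not reach is not made up. A row lasts 1/10 s, in which the tool goes at most 50 mm and 8.59 degrees, less where a joint would pass 70% of its speed; a pose out of reach is approached as far as the arm can. A call with a gripper value outside its range is refused whole. The fingers move at their own pace and stop on an object; FORCE is the grip in N (left out, the last holds). Time passes only in rows, so rows that do not move let the fingers close. It gives the time, the measured TCP pose, the force, the opening and the grip force at its end, in the units of the state.
- sensors.read_state(): the state, without advancing time (a new reading comes with each control period).
- snapshot(name): name is "side" or "top" or "wrist"; returns (picture, depth): 400x640x3 uint8, red, green, blue; 400x640 float32, mm along the optical axis (not along the pixel's ray), 0 where there is no reading.
- camera_info(name): a dict with "K" (3x3 intrinsics, pixels), "rvec" (rotation vector, rad) and "tvec" (3), from world to camera coordinates, as OpenCV has them. Camera axes: x right, y down, z forward; pixel columns grow to the right and rows downward; lengths in mm; the calibration is good to about 2 mm. The wrist camera is an equidistant fisheye: a pixel r from the principal point sees the ray r / f radians off the axis. A picture is of the moment at which its call begins: read the wrist's pose just before it. camera_info takes no time and is no camera call; for the wrist camera it gives the pose at the moment of the call.
- job.job_done(): hands the job in; it is judged then, once.
The state is a dict: "time_s": time; "q": joint angles; "joint_velocities": joint speeds; "tau": joint torques, N m; "tcp_pos": TCP position; "ee_rot": TCP orientation; "force": force on the tool from outside, world axes, zero at the start; "moment": the same for the moment, N m; "width": finger opening in mm; "grip_force": force on a finger pad.
Only numpy, scipy, OpenCV 4.12 (cv2) and the standard library are available. Lean on these libraries where they do the work, as an engineer would, in place of code of your own. Each camera call takes 0.05 s, during which the arm holds its last target. There are 200 camera calls.

## Working session

There is one attempt and no reset: what is moved stays moved. The work goes in short steps, Python scripts to look and compute and a shell command to move; the robot and the scene stay as the last step left them, time stands still between calls to the robot, and variables do not carry over. Pictures are saved under pics/ and viewed, at most 14 in all, crops included, and the job is handed in when it is done.

```bash
ls; mkdir -p pics
python3 - <<'E'
from cell import sensors, snapshot, camera_info
import cv2, numpy as np
s=sensors.read_state(); print(s)
for n in ("top","side"):
    p,d=snapshot(n); cv2.imwrite(f"pics/{n}0.png",p[:,:,::-1]); np.save(f"{n}0.npy",d)
    print(n,camera_info(n))
E
```

```text
pics
{'time_s': 0.0, 'q': array([ 1.09798642e+00,  3.42726958e-01,  1.52501531e+00, -1.66288102e-05,
        1.27540940e+00, -1.46016424e-01]), 'joint_velocities': array([-0.00099162,  0.00073113, -0.0004816 ,  0.00095395, -0.00029999,
        0.00030955]), 'tau': array([ 6.70685472e-05, -4.31248212e+01, -2.44215953e+01,  7.16966484e-02,
        5.60765737e-02, -4.72642068e-05]), 'tcp_pos': array([168.30501273, 496.79418304, 187.34341399]), 'ee_rot': array([ 1.62668194e-01,  9.86680521e-01, -7.44915967e-04, -2.29786284e-04]), 'force': array([0.1878543 , 0.09028754, 0.48021894]), 'moment': array([ 0.02441602, -0.03876742,  0.02115185]), 'grip_force': 0.0, 'width': 92.15107496985586}
top {'K': array([[403.64944678,   0.        , 317.60495968],
       [  0.        , 403.64944678, 198.08062424],
       [  0.        ,   0.        ,   1.        ]]), 'rvec': array([ 2.16368427, -2.19133315,  0.02514687]), 'tvec': array([ -2.19139389, 509.92202767, 761.46562801])}
side {'K': array([[419.12421144,   0.        , 321.81108479],
       [  0.        , 419.12421144, 199.98897679],
       [  0.        ,   0.        ,   1.        ]]), 'rvec': array([ 0.64320701, -2.73766959,  0.97910643]), 'tvec': array([439.87168855, 207.15475546, 785.56885556])}
```

View pics/top0.png

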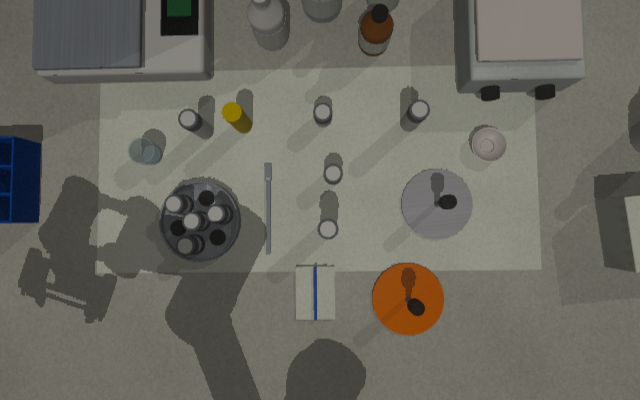

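View pics/side0.png

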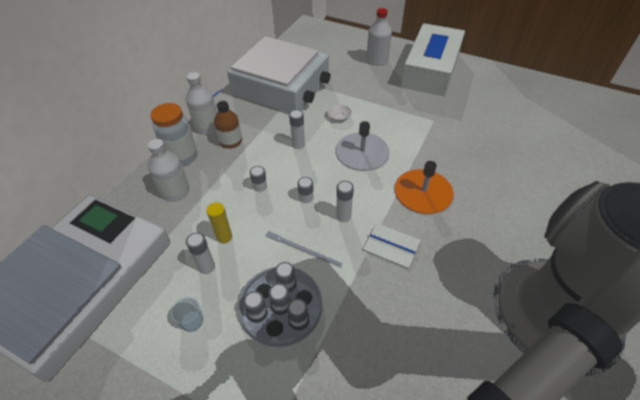

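The top view shows tall jars with caps near (189,118), (418,109) and (328,229). The short jars are near (322,112) and (333,173), the yellow one near (233,112), and the carrier is centred near (200,220). The grey cover's plate is near (437,203) with its knob near (448,201). The side view confirms which jars are tall and which are short.

```bash
cat > h.py <<'E'
from cell import sensors, snapshot, camera_info
import cv2, numpy as np
def cloud(n,d):
    c=camera_info(n);K=c["K"];R=cv2.Rodrigues(c["rvec"])[0];t=c["tvec"]
    v,u=np.mgrid[:d.shape[0],:d.shape[1]]
    P=np.stack([(u-K[0,2])/K[0,0]*d,(v-K[1,2])/K[1,1]*d,d],-1)
    return (P-t)@R
def plane(n,u,v,z):
    c=camera_info(n);R=cv2.Rodrigues(c["rvec"])[0];o=-R.T@c["tvec"]
    r=R.T@np.linalg.inv(c["K"])@np.array([u,v,1.]); return (o+r*(z-o[2])/r[2])[:2]
def st():
    s=sensors.read_state(); x,y,z,w=s["ee_rot"]
    from scipy.spatial.transform import Rotation as Ro
    return s,Ro.from_quat(s["ee_rot"]).as_matrix()
def go(x,y):
    "shift along tool x,y to reach world x,y"
    s,R=st(); d=R.T@np.array([x-s["tcp_pos"][0],y-s["tcp_pos"][1],0]); return d.round(1),s["tcp_pos"].round(1)
E
python3 - <<'E'
from h import *
p=cv2.imread("pics/top0.png"); d=np.load("top0.npy"); W=cloud("top",d)
roi=np.zeros(d.shape,bool); roi[85:345,110:515]=1
for lo,hi in((94,108),(83,96),(56,66),(48,60),(2,10)):
    m=((W[...,2]>lo)&(W[...,2]<hi)&roi&(d>0)).astype(np.uint8)
    n,L,S,C=cv2.connectedComponentsWithStats(m)
    print("z",lo,hi)
    for i in range(1,n):
        if S[i,4]>60:
            q=W[L==i]; print(C[i].round(1),S[i,4],q.mean(0).round(1),((q.max(0)+q.min(0))/2)[:2].round(1),np.ptp(q,0).round(0)[:2])
# cover plate, pads
hsv=cv2.cvtColor(p,cv2.COLOR_BGR2HSV)
for z,(u,v) in((5,(437,203.5)),(20,(200.5,219.5)),(8,(206,198)),(8,(178,228)),(8,(218,237))): print(z,plane("top",u,v,z).round(1))
c=cv2.resize(p[170:270,150:250],None,fx=6,fy=6,interpolation=cv2.INTER_CUBIC); cv2.imwrite("pics/car.png",c)
E
```

```text
z 94 108
[418.7 110.1] 354 [ 653.5 -186.3  101.3] [ 654.3 -186.9] [35. 35.]
[231.6 112.2] 338 [656.5 136.3 101.1] [657.3 136.3] [35. 35.]
[188.1 119.1] 343 [645.9 212.7 100.9] [646.6 213.8] [35. 36.]
[327.4 229. ] 341 [452.3 -27.5 101.5] [452.3 -26.8] [34. 34.]
z 83 96
[448.6 201.7] 185 [ 496.3 -235.4   90.5] [ 495.9 -236.2] [24. 25.]
[416.5 308.1] 191 [ 316.8 -176.4   90.6] [ 315.9 -176.9] [26. 25.]
z 56 66
[489.3  88.5] 97 [ 702.2 -324.1   57.9] [ 698.6 -318.4] [22. 68.]
[323.6 111.9] 67 [665.8 -22.9  56.9] [663.8 -23.6] [30. 26.]
[173.6 204. ] 307 [500.1 252.8  61.1] [500.  253.4] [33. 37.]
[215.4 213.9] 304 [480.9 175.8  61.2] [480.9 176.3] [33. 35.]
[191.4 221.1] 308 [468.4 219.6  61.3] [467.8 220.3] [34. 35.]
[185.3 245.9] 304 [423.8 230.6  61.2] [423.5 231. ] [33. 35.]
z 48 60
[490.   89.7] 285 [ 701.3 -326.8   54. ] [ 700.1 -327.1] [25. 91.]
[322.1 112.5] 306 [665.3 -20.2  55.1] [666.1 -19.9] [35. 33.]
[140.4 150.6] 141 [601.3 320.5  50.8] [601.5 319.8] [51. 51.]
[332.5 173.5] 301 [552.  -37.7  55.4] [552.3 -37.7] [35. 35.]
z 2 10
[143.8 115.6] 665 [680.5 337.5   2.9] [683.  
[... 1424 characters left out ...]
2 [494.3 367.1   2.9] [493.  369.2] [53. 35.]
[242.4 213.6] 112 [482.2 139.1   3.5] [482.4 138.5] [53. 32.]
[119.3 221.8] 151 [468.9 383.9   2.9] [461.6 384.4] [61. 37.]
[135.5 253.2] 529 [407.1 350.5   3. ] [408.6 344.4] [ 88. 116.]
[180.  264.2] 252 [384.8 262.2   2.9] [384.3 260.3] [49. 87.]
[154.2 266. ] 86 [381.7 313.1   2.9] [383.6 315.5] [39. 32.]
[218.2 266.6] 79 [379.6 186.8   3. ] [381.6 187.2] [33. 28.]
[464.7 295.9] 224 [ 320.5 -285.8    2.9] [ 316.5 -287.2] [52. 63.]
[508.2 308.5] 71 [ 296.4 -366.3    2.9] [ 294.7 -365.8] [40. 23.]
[457.  331.8] 183 [ 253.4 -269.3    3. ] [ 253.1 -273.6] [41. 79.]
5 [ 496.8 -238. ]
20 [471.4 216.4]
8 [513.3 209.7]
8 [455.5 264.6]
8 [437.1 185.9]
```

View pics/car.png

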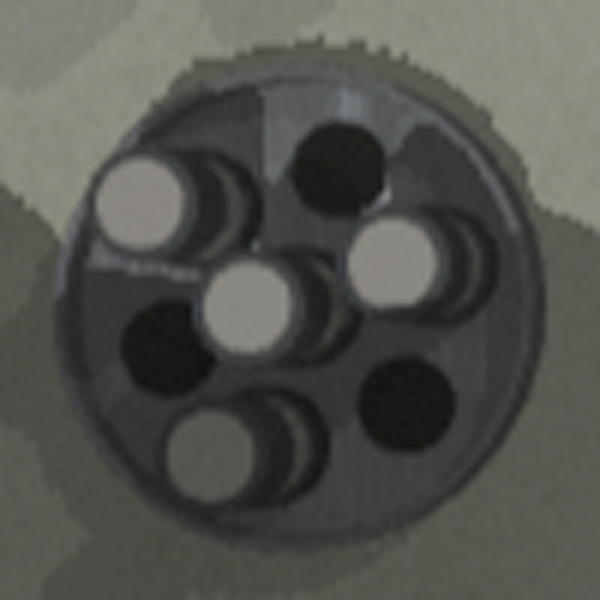

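Carrier centre is ≈ (468.3, 219.7). The black pads at 106°, −14° and 226° give (455.6,263.9), (512.9,208.6) and (436.3,186.6), which agrees with the pads seen in the crop at (340,168), (168,347) and (407,403). I'll go to the first tall jar at (646.2,213).

```bash
python3 -m inch '[{"linear":[-20,-4,0],"turn":0,"jaw":0.25},{"linear":[-40,-8.5,0],"turn":0,"jaw":0.25},{"linear":[-40,-8.5,0],"turn":0,"jaw":0.25},{"linear":[-40,-8.5,0],"turn":0,"jaw":0.25},{"linear":[-40,-8.5,0],"turn":0,"jaw":0.25}]' 20
python3 -m inch '[{"linear":[-40,-8.5,0],"turn":0,"jaw":0.25},{"linear":[-40,-8.5,0],"turn":0,"jaw":0.25},{"linear":[-40,-8.5,0],"turn":0,"jaw":0.25},{"linear":[-40,-8.5,0],"turn":0,"jaw":0.25},{"linear":[-40,-8.5,0],"turn":0,"jaw":0.25}]'
python3 -m inch '[{"linear":[-40,-8.5,0],"turn":0,"jaw":0.25},{"linear":[-40,-8.5,0],"turn":0,"jaw":0.25},{"linear":[-40,-8.5,0],"turn":0,"jaw":0.25},{"linear":[-20,-4,0],"turn":0,"jaw":0.25},{"linear":[0,0,0],"turn":0,"jaw":0.25}]'
python3 -c "
from h import *
print(go(646.2,213),st()[1].round(3))"
```

```text
time_s: 0.6
tcp_pos: [327.8, 402.4, 187.7]
ee_rot: [0.163, 0.987, -0.0, -0.0]
force: [0.7, 0.8, -0.0]
width: 59.0
grip_force: 0.0
time_s: 1.1
tcp_pos: [503.7, 297.8, 187.6]
ee_rot: [0.163, 0.987, -0.0, -0.0]
force: [-0.3, 0.6, -0.3]
width: 57.1
grip_force: 0.0
time_s: 1.6
tcp_pos: [627.5, 223.8, 186.4]
ee_rot: [0.164, 0.986, -0.0, -0.001]
force: [0.4, 0.0, 0.2]
width: 57.4
grip_force: 0.0
(array([-21.2,  -4.1,  -0. ]), array([627.5, 223.8, 186.4])) [[-0.946  0.324 -0.001]
 [ 0.324  0.946 -0.001]
 [ 0.001 -0.001 -1.   ]]
```

```bash
python3 -m inch '[{"linear":[-21,-4,0],"turn":0,"jaw":0.25},{"linear":[0,0,25],"turn":0,"jaw":0.25},{"linear":[0,0,30],"turn":0,"jaw":0.25},{"linear":[0,0,30],"turn":0,"jaw":0.25},{"linear":[0,0,20],"turn":0,"jaw":0.25}]'
python3 -m inch '[{"linear":[0,0,13],"turn":0,"jaw":0.25},{"linear":[0,0,0],"turn":0,"jaw":0.25},{"linear":[0,0,0],"turn":0,"jaw":-0.3},{"linear":[0,0,0],"turn":0,"jaw":-0.5},{"linear":[0,0,0],"turn":0,"jaw":-0.5}]' 20
python3 -m inch '[{"linear":[0,0,0],"turn":0,"jaw":-0.5},{"linear":[0,0,0],"turn":0,"jaw":-0.5}]'
```

```text
time_s: 2.1
tcp_pos: [642.0, 216.3, 80.4]
ee_rot: [0.162, 0.987, -0.001, -0.002]
force: [-0.1, -0.5, -0.1]
width: 57.7
grip_force: 0.0
time_s: 2.6
tcp_pos: [645.0, 215.9, 71.5]
ee_rot: [0.163, 0.987, 0.0, 0.001]
force: [-0.3, 0.1, 0.3]
width: 37.9
grip_force: 0.0
time_s: 2.8
tcp_pos: [644.5, 215.6, 70.5]
ee_rot: [0.163, 0.987, 0.0, 0.0]
force: [-1.1, 1.1, -1.3]
width: 24.2
grip_force: 0.0
```

Run:
```python
from h import *
print(go(646.2,213))
p,d=snapshot("side"); cv2.imwrite("pics/s1.png",p[:,:,::-1])
```

```text
(array([-2.5, -1.9,  0. ]), array([644.5, 215.6,  70.5]))
```

View pics/s1.png

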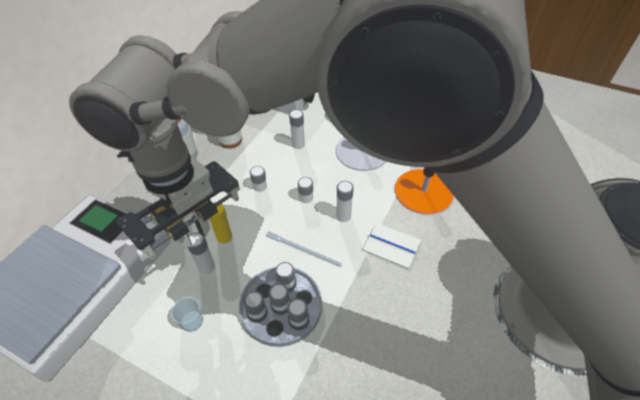

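The side view shows the gripper at about (190,215) and the jar standing at (200,250). The fingers read 24 mm, so they closed without the jar between them. I'll compare the positions in the side and wrist views.

Run:
```python
from h import *
d=np.load("side0.npy"); W=cloud("side",d)
m=((W[...,2]>94)&(W[...,2]<108)).astype(np.uint8)
m[:,450:]=0
n,L,S,C=cv2.connectedComponentsWithStats(m)
for i in range(1,n):
    if S[i,4]>60:
        q=W[L==i]; print(C[i].round(1),S[i,4],((q.max(0)+q.min(0))/2).round(1),np.ptp(q,0).round(0)[:2])
p,d=snapshot("wrist"); cv2.imwrite("pics/w1.png",p[:,:,::-1]); print(camera_info("wrist"))
p=cv2.imread("pics/s1.png")[160:300,100:280]; cv2.imwrite("pics/s1c.png",cv2.resize(p,None,fx=4,fy=4,interpolation=cv2.INTER_CUBIC))
```

```text
[54.5 34.2] 656 [1475.4 -225.6  101. ] [ 14. 442.]
[379.4  32.2] 131 [ 618.  -629.7  101.2] [66. 50.]
[259.4  65.1] 227 [ 844.8 -345.7   95.7] [127. 108.]
[286.9  69.5] 74 [ 770.7 -333.9   96.2] [57. 88.]
[199.2  99.5] 190 [ 905.9 -135.9  101. ] [63. 61.]
[223.2 112.2] 76 [ 818.1 -116.5  101. ] [32. 30.]
[295.5 114. ] 124 [ 653.7 -185.1   98.5] [36. 35.]
[172.5 131.9] 190 [888.6 -14.1 101. ] [61. 68.]
[163.4 164.6] 270 [837.   81.3 101. ] [62. 63.]
[344.4 186.7] 198 [452.4 -25.4  98.5] [35. 33.]
[214.6 208.7] 217 [657.6 138.2  98.4] [36. 35.]
[194.7 240. ] 259 [646.4 215.4  98.2] [36. 35.]
{'K': array([[309.70691629,   0.        , 317.96758365],
       [  0.        , 309.70691629, 198.32395717],
       [  0.        ,   0.        ,   1.        ]]), 'rvec': array([-2.36371949, -1.69580402, -0.23412626]), 'tvec': array([-410.87024118, -523.97981474,  130.11874697])}
```

View pics/s1c.png

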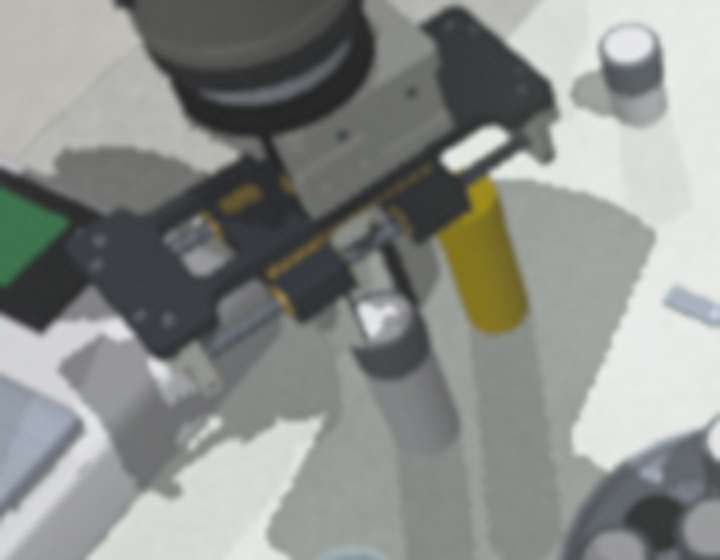

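View pics/w1.png

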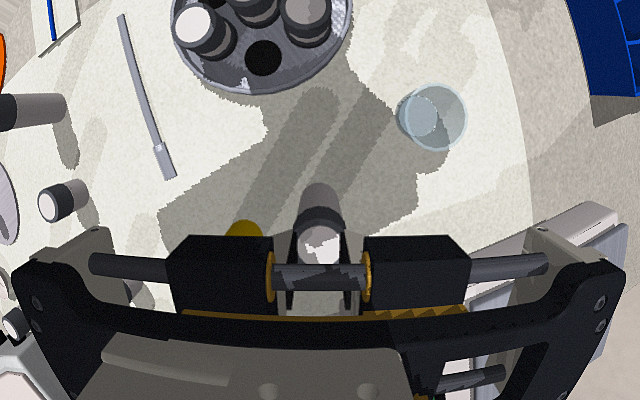

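Run:
```python
from h import *
s,R=st(); T=s["tcp_pos"]; print(T,s["width"],s["grip_force"],s["force"])
pts=np.array([T-R[:,2]*k+R[:,1]*j for k in(0,19,45) for j in(-18,0,18)])
c=camera_info("side"); print(cv2.projectPoints(pts,c["rvec"],c["tvec"],c["K"],None)[0][:,0].round(0).tolist())
c=camera_info("wrist"); print(cv2.fisheye.projectPoints(pts[None],c["rvec"],c["tvec"],c["K"],np.zeros(4))[0][0].round(0).tolist())
p,d=snapshot("side"); W=cloud("side",d)
m=((W[...,2]>92)&(W[...,2]<106)&(abs(W[...,0]-645)<45)&(abs(W[...,1]-205)<50))
v,u=np.nonzero(m)
o=np.c_[u,v,W[m].round(0)]
o=o[(u>180)&(u<212)&(v>222)]; print(o[::6].astype(int).tolist())
```

```text
[644.36727106 215.59814236  70.23080676] 23.25207102296656 0.0 [-0.7506607   0.69102948 -0.49351557]
[[207.0, 243.0], [199.0, 248.0], [191.0, 254.0], [205.0, 237.0], [197.0, 243.0], [188.0, 249.0], [202.0, 229.0], [193.0, 235.0], [185.0, 241.0]]
[[291.0, 222.0], [318.0, 222.0], [344.0, 222.0], [289.0, 233.0], [318.0, 233.0], [347.0, 233.0], [284.0, 250.0], [318.0, 251.0], [351.0, 250.0]]
[[193, 232, 660, 203, 98], [191, 233, 662, 206, 99], [197, 233, 651, 202, 100], [192, 234, 658, 208, 100], [198, 234, 648, 203, 100], [192, 235, 656, 210, 100], [198, 235, 647, 204, 98], [191, 236, 657, 212, 99], [197, 236, 647, 208, 100], [204, 236, 637, 200, 97], [195, 237, 649, 210, 98], [201, 237, 640, 205, 97], [192, 238, 653, 215, 99], [198, 238, 643, 210, 99], [191, 239, 652, 218, 100], [197, 239, 644, 212, 97], [203, 239, 633, 207, 99], [195, 240, 646, 215, 98], [201, 240, 636, 210, 97], [192, 241, 648, 221, 100], [198, 241, 638, 216, 100], [204, 241, 631, 209, 96], [197, 242, 639, 218, 99], [203, 242, 629, 213, 100], [196, 243, 640, 220, 98], [202, 243, 630, 215, 97], [196, 244, 638, 222, 98], [202, 244, 630, 216, 96], [196, 245, 639, 223, 96], [187, 246, 652, 232, 96], [193, 246, 641, 228, 98], [200, 246, 632, 221, 94], [192, 247, 642, 230, 97], [198, 247, 632, 225, 96], [193, 248, 638, 231, 98], [192, 249, 641, 232, 93]]
```

Run:
```python
import cv2
p=cv2.imread("pics/w1.png")[160:320,240:400]; cv2.imwrite("pics/w1c.png",cv2.resize(p,None,fx=3.7,fy=3.7,interpolation=cv2.INTER_CUBIC))
```

```text
(no output)
```

View pics/w1c.png

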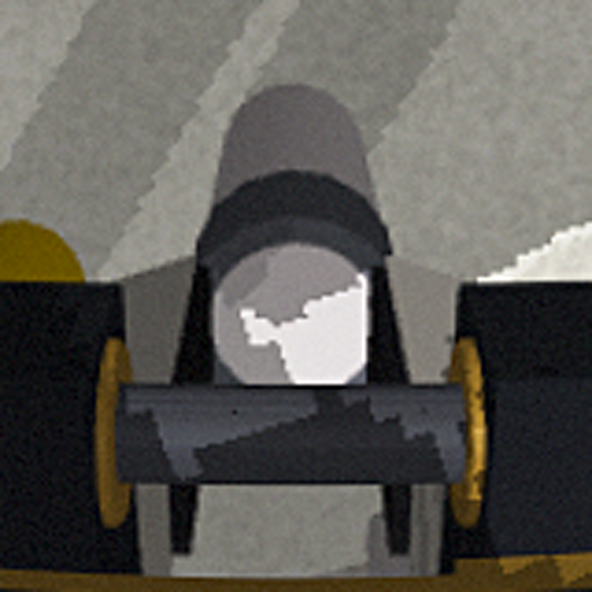

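The enlarged wrist view shows the cap centred between the two black pads, touching at both sides near (200,260) and (390,260). The width reading contradicts the picture, so I'll close further and check.

```bash
python3 -m inch '[{"linear":[0,0,0],"turn":0,"jaw":-0.7},{"linear":[0,0,0],"turn":0,"jaw":-1},{"linear":[0,0,0],"turn":0,"jaw":-1}]' 20; python3 -c "
from h import *
p,d=snapshot('wrist'); cv2.imwrite('pics/w2.png',cv2.resize(p[160:320,240:400,::-1],None,fx=3,fy=3))"
```

```text
time_s: 3.25
tcp_pos: [644.3, 215.6, 70.0]
ee_rot: [0.163, 0.987, 0.0, -0.0]
force: [-0.3, -0.1, 0.0]
width: 3.7
grip_force: 0.0
```

View pics/w2.png

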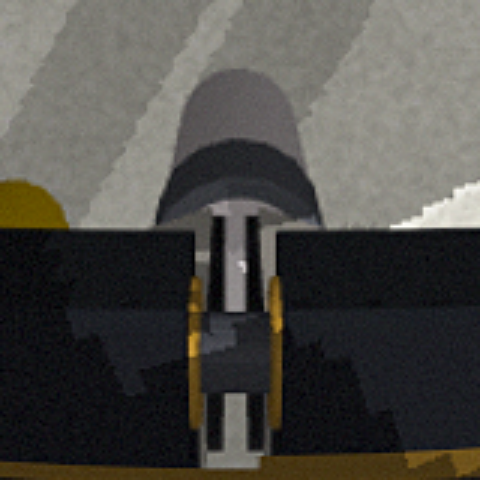

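The fingers closed completely and lie over the cap's top, at about (235,230) in the crop. The fingertips are therefore really higher than the reported z of 70. I'll use the wrist depth to find the offset.

```bash
cat >> h.py <<'E'
def wcloud(d,c):
    K=c["K"];R=cv2.Rodrigues(c["rvec"])[0]
    v,u=np.mgrid[:d.shape[0],:d.shape[1]]
    x=(u-K[0,2])/K[0,0];y=(v-K[1,2])/K[1,1];th=np.hypot(x,y)+1e-9
    P=np.stack([np.tan(th)*x/th*d,np.tan(th)*y/th*d,d],-1)
    return (P-c["tvec"])@R
E
python3 - <<'E'
from h import *
s,R=st();c=camera_info("wrist");p,d=snapshot("wrist");W=wcloud(d,c)
Rc=cv2.Rodrigues(c["rvec"])[0];print("cam",-Rc.T@c["tvec"],"axis",Rc[2],"tcp",s["tcp_pos"])
for u,v in((400,60),(200,200),(318,190),(318,213),(318,222),(318,231),(313,235),(324,235),(312,228),(325,228),(312,245),(325,245),(318,260),(240,228)): print(u,v,d[v,u].round(0),W[v,u].round(1))
p,d=snapshot("side");W=cloud("side",d)
m=(abs(W[...,0]-645)<30)&(abs(W[...,1]-215)<30)&(W[...,2]>90)
print(np.histogram(W[m][:,2],np.arange(90,200,10)))
q=W[m&(W[...,2]>108)&(W[...,2]<130)];print(q.min(0),q.max(0))
E
```

```text
cam [575.95803166 239.0002824  267.05976808] axis [ 0.2565669  -0.08716327 -0.96258817] tcp [644.28953335 215.62935803  70.01164155]
400 60 243.0 [552.1 321.8   0.7]
200 200 276.0 [612.8 109.7   1.7]
318 190 244.0 [632.7 219.7  30. ]
318 213 184.0 [631.  220.3  92.6]
318 222 178.0 [634.  219.3  99.5]
318 231 177.0 [638.6 217.8 101.4]
313 235 162.0 [634.4 216.4 115.9]
324 235 164.0 [636.7 221.8 114.9]
312 228 178.0 [636.  215.  100.8]
325 228 176.0 [638.  222.2 101.8]
312 245 152.0 [635.  215.9 127.3]
325 245 148.0 [635.5 222.4 130.7]
318 260 182.0 [656.1 211.9 102. ]
240 228 260.0 [644.5 144.8  23.5]
(array([122,  34,  45,  73,  68,  52,   5,   1,  12,  26]), array([ 90, 100, 110, 120, 130, 140, 150, 160, 170, 180, 190]))
[627.88644347 201.91023325 108.96824012] [652.70955808 235.808941   129.95825768]
```

Run:
```python
from h import *
c=camera_info("wrist");p,d=snapshot("wrist");W=wcloud(d,c)
for u,v in((270,240),(290,240),(360,240),(290,270),(290,300),(318,275),(318,300),(318,320)): print(u,v,d[v,u].round(0),W[v,u].round(1))
for u in(310,311,325,326): print(u,[(int(v),W[v,u].round(0).astype(int).tolist()) for v in range(226,236)])
```

```text
270 240 91.0 [605.9 213.8 183.2]
290 240 91.0 [608.  219.4 182.6]
360 240 92.0 [615.1 239.1 181.8]
290 270 76.0 [609.6 220.2 198.7]
290 300 78.0 [617.9 217.1 199.3]
318 275 84.0 [616.7 225.2 192.3]
318 300 129.0 [649.  214.3 155. ]
318 320 76.0 [624.4 222.6 202.1]
310 [(226, [635, 214, 100]), (227, [635, 214, 101]), (228, [636, 214, 100]), (229, [633, 215, 110]), (230, [633, 215, 112]), (231, [633, 215, 112]), (232, [633, 215, 114]), (233, [633, 215, 115]), (234, [633, 215, 116]), (235, [633, 215, 119])]
311 [(226, [635, 215, 100]), (227, [635, 215, 101]), (228, [636, 215, 101]), (229, [633, 215, 109]), (230, [633, 216, 111]), (231, [634, 215, 110]), (232, [633, 216, 113]), (233, [633, 216, 116]), (234, [633, 216, 117]), (235, [633, 216, 118])]
325 [(226, [638, 222, 100]), (227, [638, 222, 101]), (228, [638, 222, 101]), (229, [636, 223, 109]), (230, [636, 223, 111]), (231, [636, 223, 111]), (232, [636, 223, 112]), (233, [636, 223, 114]), (234, [636, 223, 117]), (235, [636, 223, 118])]
326 [(226, [637, 223, 101]), (227, [638, 223, 100]), (228, [639, 223, 101]), (229, [636, 223, 109]), (230, [636, 223, 111]), (231, [636, 223, 112]), (232, [636, 223, 113]), (233, [636, 223, 114]), (234, [636, 223, 115]), (235, [636, 223, 118])]
```

The fingertips really sit at z≈109.5 when 70 is reported, while x and y agree. The true tip z is therefore the reported z plus about 39.5. I'll reopen, go 40 mm lower and grip.

```bash
python3 -m inch '[{"linear":[-2,-0.5,0],"turn":0,"jaw":0.25},{"linear":[0,0,0],"turn":0,"jaw":0.25},{"linear":[0,0,0],"turn":0,"jaw":0.25},{"linear":[0,0,0],"turn":0,"jaw":0.25},{"linear":[0,0,5],"turn":0,"jaw":0.25}]' 20
python3 -m inch '[{"linear":[0,0,15],"turn":0,"jaw":0.25},{"linear":[0,0,15],"turn":0,"jaw":0.25},{"linear":[0,0,5],"turn":0,"jaw":0.25},{"linear":[0,0,0],"turn":0,"jaw":0.25},{"linear":[0,0,0],"turn":0,"jaw":-0.1}]'
python3 -m inch '[{"linear":[0,0,0],"turn":0,"jaw":-0.4},{"linear":[0,0,0],"turn":0,"jaw":-1},{"linear":[0,0,0],"turn":0,"jaw":-1},{"linear":[0,0,0],"turn":0,"jaw":-1}]'
```

```text
time_s: 3.95
tcp_pos: [646.5, 214.7, 65.7]
ee_rot: [0.163, 0.987, 0.0, 0.001]
force: [1.0, -0.6, 0.7]
width: 35.7
grip_force: 0.0
time_s: 4.45
tcp_pos: [646.1, 214.5, 29.9]
ee_rot: [0.163, 0.987, 0.0, -0.0]
force: [-0.3, 0.1, -0.5]
width: 53.4
grip_force: 0.0
time_s: 4.85
tcp_pos: [646.4, 214.6, 30.6]
ee_rot: [0.163, 0.987, 0.0, 0.001]
force: [-0.6, 0.3, 2.4]
width: 35.4
grip_force: 20.0
```

Gripped at 35.4 mm and 20 N. Next: lift, then carry it to pad A at (455.6, 263.9).

```bash
python3 -m inch '[{"linear":[0,0,-15],"turn":0,"jaw":-1},{"linear":[0,0,-30],"turn":0,"jaw":-1},{"linear":[0,0,-30],"turn":0,"jaw":-1},{"linear":[0,0,-20],"turn":0,"jaw":-1},{"linear":[20,-1.5,0],"turn":0,"jaw":-1}]'
python3 -m inch '[{"linear":[35,-2.7,0],"turn":0,"jaw":-1},{"linear":[40,-3,0],"turn":0,"jaw":-1},{"linear":[40,-3,0],"turn":0,"jaw":-1},{"linear":[35,-2.8,0],"turn":0,"jaw":-1},{"linear":[20,-1.5,0],"turn":0,"jaw":-1}]'
python3 -m inch '[{"linear":[6,-0.5,0],"turn":0,"jaw":-1},{"linear":[0,0,0],"turn":0,"jaw":-1},{"linear":[0,0,0],"turn":0,"jaw":-1}]'
python3 - <<'E'
from h import *
print(go(455.6,263.9))
c=camera_info("wrist");p,d=snapshot("wrist"); cv2.imwrite("pics/w3.png",p[:,:,::-1])
E
```

```text
time_s: 5.35
tcp_pos: [630.1, 219.2, 129.8]
ee_rot: [0.163, 0.987, 0.001, 0.004]
force: [-0.1, 0.6, -0.6]
width: 35.4
grip_force: 20.0
time_s: 5.85
tcp_pos: [458.7, 262.3, 126.1]
ee_rot: [0.162, 0.987, 0.0, -0.0]
force: [1.0, 0.5, -1.4]
width: 35.8
grip_force: 20.0
time_s: 6.15
tcp_pos: [456.9, 263.1, 125.5]
ee_rot: [0.163, 0.987, 0.0, 0.001]
force: [-0.4, 0.7, -0.6]
width: 35.9
grip_force: 20.0
(array([ 1.5,  0.3, -0. ]), array([456.9, 263.1, 125.5]))
```

View pics/w3.png

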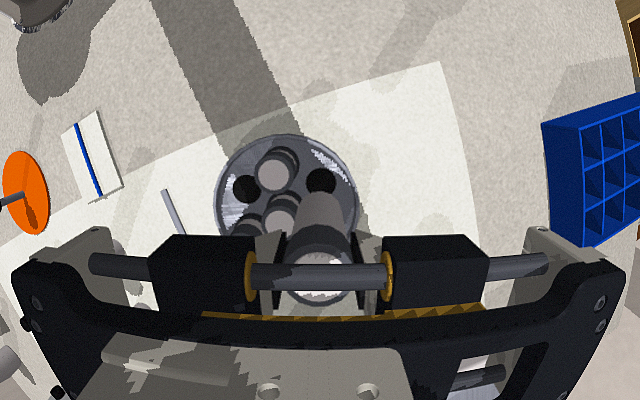

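The wrist view shows the held jar's lower end at about (320,215), over the pad at (320,180), which is the one 106° round the carrier. Now I'll lower it.

```bash
python3 -m inch '[{"linear":[1.5,0.3,15],"turn":0,"jaw":-1},{"linear":[0,0,25],"turn":0,"jaw":-1},{"linear":[0,0,25],"turn":0,"jaw":-1},{"linear":[0,0,13],"turn":0,"jaw":-1},{"linear":[0,0,4],"turn":0,"jaw":-1}]'
python3 -m inch '[{"linear":[0,0,2],"turn":0,"jaw":-1},{"linear":[0,0,0],"turn":0,"jaw":-1},{"linear":[0,0,2],"turn":0,"jaw":-1},{"linear":[0,0,0],"turn":0,"jaw":-1}]'
```

```text
time_s: 6.7
tcp_pos: [454.2, 263.1, 41.2]
ee_rot: [0.163, 0.987, -0.001, -0.001]
force: [0.0, -0.3, -0.9]
width: 35.7
grip_force: 20.0
time_s: 7.1
tcp_pos: [454.6, 264.1, 39.5]
ee_rot: [0.163, 0.987, 0.0, 0.0]
force: [0.7, -0.2, -0.9]
width: 35.5
grip_force: 20.0
```

```bash
python3 -m inch '[{"linear":[0,0,1],"turn":0,"jaw":-1},{"linear":[0,0,0.5],"turn":0,"jaw":-1},{"linear":[0,0,0],"turn":0,"jaw":-1}]'
python3 -m inch '[{"linear":[0,0,1],"turn":0,"jaw":-1},{"linear":[0,0,0.5],"turn":0,"jaw":-1},{"linear":[0,0,0],"turn":0,"jaw":-1}]'
```

```text
time_s: 7.4
tcp_pos: [454.3, 264.0, 37.6]
ee_rot: [0.163, 0.987, 0.0, 0.0]
force: [1.0, 0.3, -2.1]
width: 35.7
grip_force: 20.0
time_s: 7.7
tcp_pos: [454.6, 264.1, 36.6]
ee_rot: [0.163, 0.987, 0.0, 0.0]
force: [-1.2, -1.0, 4.4]
width: 35.4
grip_force: 20.0
```

Contact at 36.6 with +4.4 N. Now I'll release, rise, and head for the tall jar at (654,-186.4).

```bash
python3 -m inch '[{"linear":[0,0,0],"turn":0,"jaw":0.2},{"linear":[0,0,0],"turn":0,"jaw":0.2},{"linear":[0,0,0],"turn":0,"jaw":0.2},{"linear":[0,0,-10],"turn":0,"jaw":0.2},{"linear":[0,0,-30],"turn":0,"jaw":0.25}]'
python3 -m inch '[{"linear":[0,0,-40],"turn":0,"jaw":0.25},{"linear":[0,0,-20],"turn":0,"jaw":0.25},{"linear":[-10,-10.5,0],"turn":0,"jaw":0.25},{"linear":[-28.5,-31,0],"turn":0,"jaw":0.25},{"linear":[-28.5,-31,0],"turn":0,"jaw":0.25}]'
python3 -m inch '[{"linear":[-28.5,-31,0],"turn":0,"jaw":0.25},{"linear":[-28.5,-31,0],"turn":0,"jaw":0.25},{"linear":[-28.5,-31,0],"turn":0,"jaw":0.25},{"linear":[-28.5,-31,0],"turn":0,"jaw":0.25},{"linear":[-28.5,-31,0],"turn":0,"jaw":0.25}]'
python3 -m inch '[{"linear":[-28.5,-31,0],"turn":0,"jaw":0.25},{"linear":[-28.5,-31,0],"turn":0,"jaw":0.25},{"linear":[-28.5,-31,0],"turn":0,"jaw":0.25},{"linear":[-28.5,-31,0],"turn":0,"jaw":0.25},{"linear":[-10,-10.5,0],"turn":0,"jaw":0.25}]'
python3 -m inch '[{"linear":[0,0,0],"turn":0,"jaw":0.25},{"linear":[0,0,0],"turn":0,"jaw":0.25}]'
python3 - <<'E'
from h import *
print(go(654,-186.4))
c=camera_info("wrist");p,d=snapshot("wrist");W=wcloud(d,c)
q=W[(abs(W[...,2]-101)<5)&(abs(W[...,0]-654)<40)&(abs(W[...,1]+186)<40)];print(q.min(0),q.max(0))
p,d=snapshot("top"); cv2.imwrite("pics/top1.png",p[:,:,::-1]); W=cloud("top",d)
m=((W[...,2]>100)&(W[...,2]<114)&(abs(W[...,0]-456)<40)&(abs(W[...,1]-264)<40)); q=W[m]; print(q.mean(0),q.min(0),q.max(0))
E
```

```text
time_s: 8.2
tcp_pos: [452.4, 263.2, 74.6]
ee_rot: [0.163, 0.987, -0.001, -0.002]
force: [-0.5, -0.0, 0.7]
width: 57.0
grip_force: 0.0
time_s: 8.7
tcp_pos: [494.3, 172.6, 135.7]
ee_rot: [0.162, 0.987, -0.0, -0.0]
force: [0.1, 0.6, 0.2]
width: 57.4
grip_force: 0.0
time_s: 9.2
tcp_pos: [579.5, -21.2, 135.2]
ee_rot: [0.163, 0.987, -0.0, -0.001]
force: [0.9, -0.4, -0.3]
width: 57.3
grip_force: 0.0
time_s: 9.7
tcp_pos: [653.7, -190.9, 134.3]
ee_rot: [0.164, 0.986, -0.0, -0.001]
force: [0.1, 0.2, 0.2]
width: 57.7
grip_force: 0.0
time_s: 9.9
tcp_pos: [653.0, -185.8, 134.9]
ee_rot: [0.163, 0.987, 0.0, -0.001]
force: [-0.6, -0.7, 0.5]
width: 57.5
grip_force: 0.0
(array([-1.2, -0.2, -0. ]), array([ 653. , -185.8,  134.9]))
[ 638.61139942 -203.40101999   96.28603183] [ 674.54930535 -168.26072243  103.01591378]
[455.04105437 261.63290357 107.08327347] [438.27645492 244.89500467 100.21204309] [472.63669697 280.76850905 111.01664702]
```

View pics/top1.png

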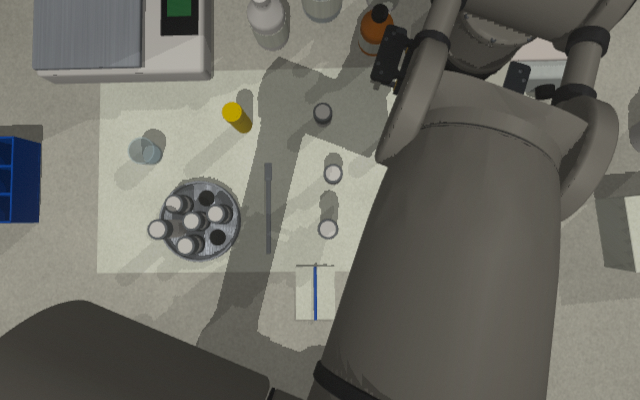

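The top view shows jar 1 upright on its pad, cap at (158,229), measured at (455.2,262.5). The gripper is over the second tall jar. I'll lower and grip.

```bash
python3 -m inch '[{"linear":[-1.7,0,15],"turn":0,"jaw":0.25},{"linear":[0,0,30],"turn":0,"jaw":0.25},{"linear":[0,0,30],"turn":0,"jaw":0.25},{"linear":[0,0,20],"turn":0,"jaw":0.25},{"linear":[0,0,9.5],"turn":0,"jaw":0.25}]'
python3 -m inch '[{"linear":[0,0,0],"turn":0,"jaw":0.25},{"linear":[0,0,0],"turn":0,"jaw":-0.1},{"linear":[0,0,0],"turn":0,"jaw":-0.4},{"linear":[0,0,0],"turn":0,"jaw":-1},{"linear":[0,0,0],"turn":0,"jaw":-1}]' 20
python3 -m inch '[{"linear":[0,0,0],"turn":0,"jaw":-1},{"linear":[0,0,0],"turn":0,"jaw":-1}]'
```

```text
time_s: 10.5
tcp_pos: [653.8, -184.8, 28.3]
ee_rot: [0.162, 0.987, 0.001, -0.002]
force: [-1.1, 0.0, 0.0]
width: 57.6
grip_force: 0.0
time_s: 11.0
tcp_pos: [656.2, -186.6, 32.7]
ee_rot: [0.163, 0.987, -0.0, 0.001]
force: [-0.1, 0.6, 2.9]
width: 35.4
grip_force: 20.0
time_s: 11.2
tcp_pos: [656.2, -186.6, 32.7]
ee_rot: [0.163, 0.987, -0.0, 0.001]
force: [0.7, 0.9, 5.1]
width: 35.5
grip_force: 20.0
```

```bash
python3 -m inch '[{"linear":[0,0,-15],"turn":0,"jaw":-1},{"linear":[0,0,-30],"turn":0,"jaw":-1},{"linear":[0,0,-30],"turn":0,"jaw":-1},{"linear":[0,0,-20],"turn":0,"jaw":-1},{"linear":[19.5,24,0],"turn":0,"jaw":-1}]'
python3 -m inch '[{"linear":[28,35,0],"turn":0,"jaw":-1},{"linear":[28,35,0],"turn":0,"jaw":-1},{"linear":[28,35,0],"turn":0,"jaw":-1},{"linear":[28,35,0],"turn":0,"jaw":-1},{"linear":[28,35,0],"turn":0,"jaw":-1}]'
python3 -m inch '[{"linear":[28,35,0],"turn":0,"jaw":-1},{"linear":[28,35,0],"turn":0,"jaw":-1},{"linear":[28,35,0],"turn":0,"jaw":-1},{"linear":[19.5,24,0],"turn":0,"jaw":-1},{"linear":[0,0,0],"turn":0,"jaw":-1}]'
python3 -m inch '[{"linear":[0,0,0],"turn":0,"jaw":-1},{"linear":[0,0,0],"turn":0,"jaw":-1}]'
python3 -c "
from h import *
print(go(512.9,208.6))"
```

```text
time_s: 11.7
tcp_pos: [647.0, -161.2, 130.6]
ee_rot: [0.164, 0.986, -0.001, 0.004]
force: [0.5, 0.4, -1.7]
width: 35.4
grip_force: 20.0
time_s: 12.2
tcp_pos: [567.3, 54.6, 127.1]
ee_rot: [0.163, 0.987, -0.0, -0.0]
force: [0.1, -0.7, -1.6]
width: 35.6
grip_force: 20.0
time_s: 12.7
tcp_pos: [509.9, 212.0, 127.1]
ee_rot: [0.16, 0.987, 0.0, -0.0]
force: [1.0, -0.7, -1.4]
width: 35.7
grip_force: 20.0
time_s: 12.9
tcp_pos: [512.1, 207.7, 126.7]
ee_rot: [0.163, 0.987, -0.0, 0.0]
force: [-0.0, -0.1, -1.5]
width: 35.9
grip_force: 20.0
(array([-0.5,  1.1, -0. ]), array([512.1, 207.7, 126.7]))
```

```bash
python3 -m inch '[{"linear":[-1,1,15],"turn":0,"jaw":-1},{"linear":[0,0,25],"turn":0,"jaw":-1},{"linear":[0,0,25],"turn":0,"jaw":-1},{"linear":[0,0,13],"turn":0,"jaw":-1},{"linear":[0,0,4],"turn":0,"jaw":-1}]'
python3 -m inch '[{"linear":[0,0,2],"turn":0,"jaw":-1},{"linear":[0,0,1],"turn":0,"jaw":-1},{"linear":[0,0,0.5],"turn":0,"jaw":-1},{"linear":[0,0,0],"turn":0,"jaw":-1}]'
python3 -m inch '[{"linear":[0,0,1],"turn":0,"jaw":-1},{"linear":[0,0,0],"turn":0,"jaw":-1},{"linear":[0,0,0],"turn":0,"jaw":-1}]'
```

```text
time_s: 13.4
tcp_pos: [512.5, 208.0, 43.2]
ee_rot: [0.163, 0.987, -0.001, -0.001]
force: [-0.7, 0.0, -1.2]
width: 35.5
grip_force: 20.0
time_s: 13.8
tcp_pos: [513.4, 209.4, 41.7]
ee_rot: [0.163, 0.987, 0.0, 0.001]
force: [0.3, 0.4, -1.9]
width: 35.6
grip_force: 20.0
time_s: 14.1
tcp_pos: [513.0, 209.3, 40.1]
ee_rot: [0.163, 0.987, 0.0, 0.0]
force: [0.6, -0.9, -0.5]
width: 35.4
grip_force: 20.0
```

```bash
python3 -m inch '[{"linear":[0,0,1],"turn":0,"jaw":-1},{"linear":[0,0,0],"turn":0,"jaw":-1},{"linear":[0,0,0],"turn":0,"jaw":-1}]'
python3 -m inch '[{"linear":[0,0,1],"turn":0,"jaw":-1},{"linear":[0,0,0],"turn":0,"jaw":-1},{"linear":[0,0,0],"turn":0,"jaw":-1}]'
python3 -m inch '[{"linear":[0,0,0.5],"turn":0,"jaw":-1},{"linear":[0,0,0],"turn":0,"jaw":-1},{"linear":[0,0,0],"turn":0,"jaw":-1}]'
```

```text
time_s: 14.4
tcp_pos: [513.0, 209.2, 39.0]
ee_rot: [0.163, 0.987, 0.0, -0.0]
force: [-0.6, 0.6, -0.8]
width: 35.7
grip_force: 20.0
time_s: 14.7
tcp_pos: [513.3, 209.3, 38.6]
ee_rot: [0.163, 0.987, 0.0, 0.0]
force: [-1.6, -0.4, 5.3]
width: 35.6
grip_force: 20.0
time_s: 15.0
tcp_pos: [513.5, 209.3, 38.6]
ee_rot: [0.163, 0.987, 0.0, 0.001]
force: [-2.3, -0.4, 9.6]
width: 35.4
grip_force: 20.0
```

```bash
python3 -m inch '[{"linear":[0,0,-1],"turn":0,"jaw":-1},{"linear":[0,0,0],"turn":0,"jaw":0.2},{"linear":[0,0,0],"turn":0,"jaw":0.2},{"linear":[0,0,0],"turn":0,"jaw":0.2},{"linear":[0,0,-10],"turn":0,"jaw":0.2}]'
python3 -m inch '[{"linear":[0,0,-30],"turn":0,"jaw":0.25},{"linear":[0,0,-40],"turn":0,"jaw":0.25},{"linear":[0,0,-20],"turn":0,"jaw":0.25},{"linear":[-1.9,-24,0],"turn":0,"jaw":0.25},{"linear":[-2.9,-39,0],"turn":0,"jaw":0.25}]'
python3 -m inch '[{"linear":[-2.9,-39,0],"turn":0,"jaw":0.25},{"linear":[-2.9,-39,0],"turn":0,"jaw":0.25},{"linear":[-2.9,-39,0],"turn":0,"jaw":0.25},{"linear":[-2.9,-39,0],"turn":0,"jaw":0.25},{"linear":[-1.9,-24,0],"turn":0,"jaw":0.25}]'
python3 -m inch '[{"linear":[0,0,0],"turn":0,"jaw":0.25},{"linear":[0,0,0],"turn":0,"jaw":0.25}]'
python3 -c "
from h import *
print(go(452.4,-26.5))
c=camera_info('wrist');p,d=snapshot('wrist');W=wcloud(d,c)
q=W[(abs(W[...,2]-101)<5)&(abs(W[...,0]-452)<40)&(abs(W[...,1]+26)<40)];print(q.min(0),q.max(0))"
```

```text
time_s: 15.5
tcp_pos: [512.0, 208.9, 47.6]
ee_rot: [0.163, 0.987, -0.001, -0.001]
force: [-0.7, -0.0, 0.0]
width: 54.8
grip_force: 0.0
time_s: 16.0
tcp_pos: [498.1, 148.8, 140.1]
ee_rot: [0.161, 0.987, 0.001, 0.002]
force: [1.3, -0.6, -0.0]
width: 57.6
grip_force: 0.0
time_s: 16.5
tcp_pos: [451.7, -28.9, 139.3]
ee_rot: [0.163, 0.987, -0.0, 0.0]
force: [0.8, -1.4, -0.4]
width: 57.5
grip_force: 0.0
time_s: 16.7
tcp_pos: [452.6, -27.0, 139.1]
ee_rot: [0.163, 0.987, 0.0, 0.0]
force: [-0.5, 0.2, 0.4]
width: 57.7
grip_force: 0.0
(array([ 0.3,  0.4, -0. ]), array([452.6, -27. , 139.1]))
[436.10026039 -44.16207312  96.07481406] [471.41521238  -9.06118726 103.01298068]
```

Aligned over the third jar. Now I'll lower 107 mm, grip and lift.

```bash
python3 -m inch '[{"linear":[0,0,15],"turn":0,"jaw":0.25},{"linear":[0,0,30],"turn":0,"jaw":0.25},{"linear":[0,0,30],"turn":0,"jaw":0.25},{"linear":[0,0,22],"turn":0,"jaw":0.25},{"linear":[0,0,10],"turn":0,"jaw":0.25}]'
python3 -m inch '[{"linear":[0,0,0],"turn":0,"jaw":0.25},{"linear":[0,0,0],"turn":0,"jaw":-0.1},{"linear":[0,0,0],"turn":0,"jaw":-0.4},{"linear":[0,0,0],"turn":0,"jaw":-1},{"linear":[0,0,0],"turn":0,"jaw":-1}]' 20
python3 -m inch '[{"linear":[0,0,0],"turn":0,"jaw":-1},{"linear":[0,0,0],"turn":0,"jaw":-1}]'
```

```text
time_s: 17.25
tcp_pos: [451.4, -25.4, 29.8]
ee_rot: [0.162, 0.987, 0.0, -0.001]
force: [-0.1, -0.2, 0.2]
width: 57.5
grip_force: 0.0
time_s: 17.75
tcp_pos: [453.0, -26.9, 32.4]
ee_rot: [0.163, 0.987, 0.0, 0.001]
force: [0.6, 1.0, 4.0]
width: 35.4
grip_force: 20.0
time_s: 17.95
tcp_pos: [453.1, -26.9, 32.3]
ee_rot: [0.163, 0.987, 0.0, 0.001]
force: [0.5, 1.4, 6.1]
width: 35.6
grip_force: 20.0
```

```bash
python3 -m inch '[{"linear":[0,0,-15],"turn":0,"jaw":-1},{"linear":[0,0,-30],"turn":0,"jaw":-1},{"linear":[0,0,-30],"turn":0,"jaw":-1},{"linear":[0,0,-20],"turn":0,"jaw":-1},{"linear":[10.7,24.8,0],"turn":0,"jaw":-1}]'
python3 -m inch '[{"linear":[15.8,36.8,0],"turn":0,"jaw":-1},{"linear":[15.8,36.8,0],"turn":0,"jaw":-1},{"linear":[15.8,36.8,0],"turn":0,"jaw":-1},{"linear":[15.8,36.8,0],"turn":0,"jaw":-1},{"linear":[10.7,24.8,0],"turn":0,"jaw":-1}]'
python3 -m inch '[{"linear":[0,0,0],"turn":0,"jaw":-1},{"linear":[0,0,0],"turn":0,"jaw":-1}]'
python3 -c "
from h import *
print(go(436.3,186.6))"
```

```text
time_s: 18.45
tcp_pos: [452.4, -1.8, 129.2]
ee_rot: [0.164, 0.986, -0.0, 0.003]
force: [0.2, 1.7, -2.0]
width: 35.4
grip_force: 20.0
time_s: 18.95
tcp_pos: [434.5, 188.9, 126.4]
ee_rot: [0.162, 0.987, 0.0, -0.0]
force: [0.4, -0.1, -1.6]
width: 35.7
grip_force: 20.0
time_s: 19.15
tcp_pos: [434.9, 186.8, 126.2]
ee_rot: [0.162, 0.987, -0.0, -0.0]
force: [0.3, -0.3, -1.9]
width: 35.8
grip_force: 20.0
(array([-1.4,  0.3, -0. ]), array([434.9, 186.8, 126.2]))
```

```bash
python3 -m inch '[{"linear":[-1.4,0.3,15],"turn":0,"jaw":-1},{"linear":[0,0,25],"turn":0,"jaw":-1},{"linear":[0,0,25],"turn":0,"jaw":-1},{"linear":[0,0,13],"turn":0,"jaw":-1},{"linear":[0,0,4],"turn":0,"jaw":-1}]'
python3 -m inch '[{"linear":[0,0,2],"turn":0,"jaw":-1},{"linear":[0,0,1],"turn":0,"jaw":-1},{"linear":[0,0,0.5],"turn":0,"jaw":-1},{"linear":[0,0,0],"turn":0,"jaw":-1}]'
python3 -m inch '[{"linear":[0,0,1],"turn":0,"jaw":-1},{"linear":[0,0,0],"turn":0,"jaw":-1},{"linear":[0,0,0],"turn":0,"jaw":-1}]'
```

```text
time_s: 19.65
tcp_pos: [435.8, 185.0, 43.1]
ee_rot: [0.164, 0.987, -0.001, -0.002]
force: [-0.1, -0.4, -0.8]
width: 35.4
grip_force: 20.0
time_s: 20.05
tcp_pos: [437.2, 186.6, 41.6]
ee_rot: [0.163, 0.987, 0.0, 0.001]
force: [0.9, -0.7, -2.0]
width: 35.8
grip_force: 20.0
time_s: 20.35
tcp_pos: [436.8, 186.7, 40.1]
ee_rot: [0.163, 0.987, 0.0, 0.0]
force: [0.0, 0.9, -1.8]
width: 35.5
grip_force: 20.0
```

```bash
python3 -m inch '[{"linear":[0,0,1],"turn":0,"jaw":-1},{"linear":[0,0,0],"turn":0,"jaw":-1},{"linear":[0,0,0],"turn":0,"jaw":-1}]'
python3 -m inch '[{"linear":[0,0,0.8],"turn":0,"jaw":-1},{"linear":[0,0,0],"turn":0,"jaw":-1},{"linear":[0,0,0],"turn":0,"jaw":-1}]'
```

```text
time_s: 20.65
tcp_pos: [436.8, 186.6, 39.0]
ee_rot: [0.163, 0.987, 0.0, -0.0]
force: [0.7, -0.9, -1.1]
width: 35.5
grip_force: 20.0
time_s: 20.95
tcp_pos: [436.9, 186.6, 38.4]
ee_rot: [0.163, 0.987, 0.0, 0.0]
force: [-0.4, -0.2, 0.9]
width: 35.6
grip_force: 20.0
```

```bash
python3 -m inch '[{"linear":[0,0,0.3],"turn":0,"jaw":-1},{"linear":[0,0,0],"turn":0,"jaw":0.15},{"linear":[0,0,0],"turn":0,"jaw":0.15},{"linear":[0,0,0],"turn":0,"jaw":0.15},{"linear":[0,0,-10],"turn":0,"jaw":0.15}]'
python3 -m inch '[{"linear":[0,0,-30],"turn":0,"jaw":0.15},{"linear":[0,0,-40],"turn":0,"jaw":0.15},{"linear":[0,0,-20],"turn":0,"jaw":0.15},{"linear":[-10.6,-19.5,0],"turn":0,"jaw":0.15},{"linear":[-19,-38,0],"turn":0,"jaw":0.15}]'
python3 -m inch '[{"linear":[-19,-38,0],"turn":0,"jaw":0.15},{"linear":[-19,-38,0],"turn":0,"jaw":0.15},{"linear":[-19,-38,0],"turn":0,"jaw":0.15},{"linear":[-19,-38,0],"turn":0,"jaw":0.15},{"linear":[-19,-38,0],"turn":0,"jaw":0.15}]'
python3 -m inch '[{"linear":[-19,-38,0],"turn":0,"jaw":0.15},{"linear":[-19,-38,0],"turn":0,"jaw":0.15},{"linear":[-19,-38,0],"turn":0,"jaw":0.15},{"linear":[-10.6,-19.5,0],"turn":0,"jaw":0.15},{"linear":[0,0,0],"turn":0,"jaw":0.15}]'
python3 -m inch '[{"linear":[0,0,0],"turn":0,"jaw":0.15},{"linear":[0,0,0],"turn":0,"jaw":0.15}]'
python3 - <<'E'
from h import *
print(go(496.2,-235.8))
c=camera_info("wrist");p,d=snapshot("wrist");W=wcloud(d,c)
q=W[(abs(W[...,2]-90)<4)&(abs(W[...,0]-496)<35)&(abs(W[...,1]+236)<35)];print(q.min(0),q.max(0))
p,d=snapshot("top"); cv2.imwrite("pics/top2.png",p[:,:,::-1]); W=cloud("top",d)
for x,y in((455.6,263.9),(512.9,208.6),(436.3,186.6)):
    q=W[(W[...,2]>102)&(W[...,2]<112)&(np.hypot(W[...,0]-x,W[...,1]-y)<30)]; print(q.mean(0).round(1),((q.min(0)+q.max(0))/2).round(1))
E
```

```text
time_s: 21.45
tcp_pos: [435.8, 186.3, 47.2]
ee_rot: [0.163, 0.987, -0.001, -0.001]
force: [-0.4, 0.1, -0.1]
width: 52.7
grip_force: 0.0
time_s: 21.95
tcp_pos: [447.0, 123.6, 139.6]
ee_rot: [0.161, 0.987, 0.001, 0.001]
force: [0.7, -0.6, -0.7]
width: 53.1
grip_force: 0.0
time_s: 22.45
tcp_pos: [475.4, -89.6, 138.7]
ee_rot: [0.163, 0.987, -0.0, 0.0]
force: [1.2, 0.9, 0.2]
width: 52.8
grip_force: 0.0
time_s: 22.95
tcp_pos: [496.7, -239.0, 138.2]
ee_rot: [0.164, 0.986, -0.0, 0.0]
force: [-0.6, -0.5, 0.1]
width: 52.9
grip_force: 0.0
time_s: 23.15
tcp_pos: [496.3, -234.7, 138.1]
ee_rot: [0.162, 0.987, 0.0, -0.0]
force: [0.6, 0.5, 0.4]
width: 52.9
grip_force: 0.0
(array([-0.2, -1.1, -0. ]), array([ 496.3, -234.7,  138.1]))
[ 485.38050591 -248.24089529   86.04444867] [ 510.70324947 -222.88659125   92.76313363]
[455.  261.9 107.2] [455.6 262.4 106.3]
[511.3 207.7 107.2] [511.3 208.5 106.3]
[436.2 184.8 107.3] [436.1 185.5 106.5]
```

View pics/top2.png

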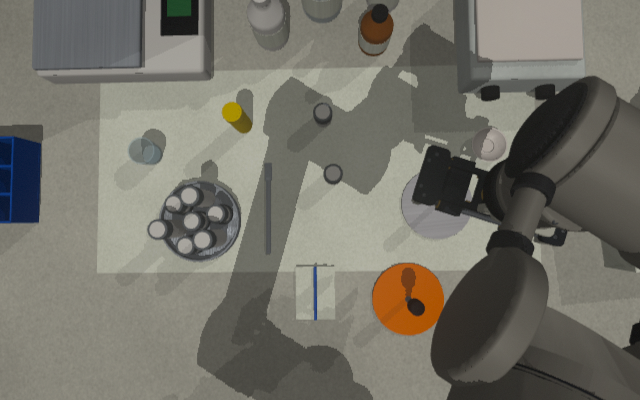

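The top view shows three tall jars upright on the pads, caps at (158,229), (190,196) and (204,240), each within about 2 mm. The gripper is over the grey cover's knob. Lowering 121 mm and gripping.

```bash
python3 -m inch '[{"linear":[-0.7,-1,15],"turn":0,"jaw":0.15},{"linear":[0,0,30],"turn":0,"jaw":0.15},{"linear":[0,0,30],"turn":0,"jaw":0.15},{"linear":[0,0,20],"turn":0,"jaw":0.15},{"linear":[0,0,15],"turn":0,"jaw":0.15}]'
python3 -m inch '[{"linear":[0,0,8],"turn":0,"jaw":0.15},{"linear":[0,0,2],"turn":0,"jaw":0.15},{"linear":[0,0,0],"turn":0,"jaw":-0.2},{"linear":[0,0,0],"turn":0,"jaw":-0.4},{"linear":[0,0,0],"turn":0,"jaw":-1}]' 40
python3 -m inch '[{"linear":[0,0,0],"turn":0,"jaw":-1},{"linear":[0,0,0],"turn":0,"jaw":-1},{"linear":[0,0,0],"turn":0,"jaw":-1}]'
```

```text
time_s: 23.75
tcp_pos: [496.4, -235.7, 26.6]
ee_rot: [0.162, 0.987, 0.0, -0.001]
force: [-0.6, -0.2, -0.8]
width: 52.7
grip_force: 0.0
time_s: 24.25
tcp_pos: [497.3, -237.4, 18.7]
ee_rot: [0.163, 0.987, -0.0, 0.001]
force: [0.4, -0.1, 0.0]
width: 33.7
grip_force: 0.0
time_s: 24.55
tcp_pos: [497.2, -237.2, 18.5]
ee_rot: [0.163, 0.987, -0.0, 0.001]
force: [-0.2, 1.1, 4.9]
width: 25.4
grip_force: 40.0
```

```bash
python3 -m inch '[{"linear":[0,0,-10],"turn":0,"jaw":-1},{"linear":[0,0,-30],"turn":0,"jaw":-1},{"linear":[0,0,-40],"turn":0,"jaw":-1},{"linear":[0,0,-40],"turn":0,"jaw":-1},{"linear":[0,0,-20],"turn":0,"jaw":-1}]'
python3 -m inch '[{"linear":[8.2,20,0],"turn":0,"jaw":-1},{"linear":[15.8,38.3,0],"turn":0,"jaw":-1},{"linear":[15.8,38.3,0],"turn":0,"jaw":-1},{"linear":[15.8,38.3,0],"turn":0,"jaw":-1},{"linear":[15.8,38.3,0],"turn":0,"jaw":-1}]'
python3 -m inch '[{"linear":[15.8,38.3,0],"turn":0,"jaw":-1},{"linear":[15.8,38.3,0],"turn":0,"jaw":-1},{"linear":[15.8,38.3,0],"turn":0,"jaw":-1},{"linear":[15.8,38.3,0],"turn":0,"jaw":-1},{"linear":[15.8,38.3,0],"turn":0,"jaw":-1}]'
python3 -m inch '[{"linear":[15.8,38.3,0],"turn":0,"jaw":-1},{"linear":[8.2,20,0],"turn":0,"jaw":-1},{"linear":[0,0,0],"turn":0,"jaw":-1},{"linear":[0,0,0],"turn":0,"jaw":-1},{"linear":[0,0,0],"turn":0,"jaw":-1}]'
python3 - <<'E'
from h import *
print(go(468.3,219.5))
p,d=snapshot("side"); cv2.imwrite("pics/s2.png",p[:,:,::-1])
E
```

```text
time_s: 25.05
tcp_pos: [497.7, -237.9, 161.7]
ee_rot: [0.163, 0.987, -0.001, 0.002]
force: [0.9, -0.5, -2.5]
width: 25.5
grip_force: 40.0
time_s: 25.55
tcp_pos: [484.0, -48.8, 158.0]
ee_rot: [0.163, 0.987, -0.0, -0.0]
force: [1.1, 0.1, -3.0]
width: 25.1
grip_force: 40.0
time_s: 26.05
tcp_pos: [470.8, 158.0, 158.1]
ee_rot: [0.163, 0.987, -0.0, -0.0]
force: [0.1, -0.2, -3.2]
width: 25.0
grip_force: 40.0
time_s: 26.55
tcp_pos: [467.4, 218.4, 157.9]
ee_rot: [0.163, 0.987, -0.0, -0.0]
force: [-0.1, 0.2, -3.1]
width: 25.4
grip_force: 40.0
(array([-0.5,  1.3, -0. ]), array([467.4, 218.4, 157.9]))
```

View pics/s2.png

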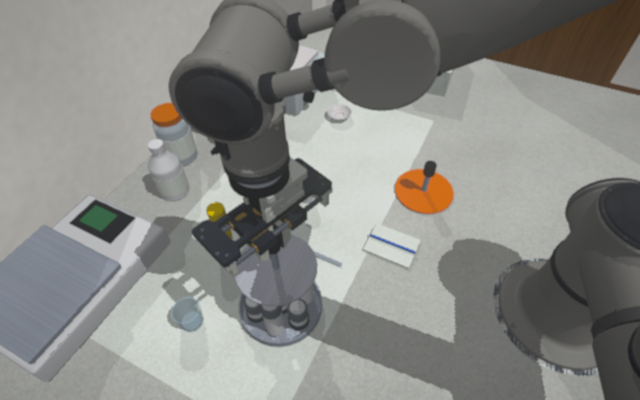

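The side view shows the cover held level over the carrier at about (277,270). Lowering it slowly; contact is expected at a reported z of about 124.5.

```bash
python3 -m inch '[{"linear":[-0.6,1,10],"turn":0,"jaw":-1},{"linear":[0,0,12],"turn":0,"jaw":-1},{"linear":[0,0,5],"turn":0,"jaw":-1},{"linear":[0,0,2],"turn":0,"jaw":-1},{"linear":[0,0,0],"turn":0,"jaw":-1}]'
python3 -m inch '[{"linear":[0,0,1],"turn":0,"jaw":-1},{"linear":[0,0,1],"turn":0,"jaw":-1},{"linear":[0,0,0],"turn":0,"jaw":-1},{"linear":[0,0,0],"turn":0,"jaw":-1}]'
python3 -c "
from h import *
print(go(468.3,219.5))"
```

```text
time_s: 27.1
tcp_pos: [468.2, 220.1, 128.4]
ee_rot: [0.163, 0.987, -0.0, -0.0]
force: [-0.6, 0.2, -2.6]
width: 25.2
grip_force: 40.0
time_s: 27.5
tcp_pos: [468.4, 220.3, 127.1]
ee_rot: [0.163, 0.987, 0.0, 0.0]
force: [0.2, 0.4, -3.3]
width: 25.2
grip_force: 40.0
(array([-0.1, -0.8, -0. ]), array([468.4, 220.3, 127.1]))
```

```bash
python3 -m inch '[{"linear":[0,-0.8,1],"turn":0,"jaw":-1},{"linear":[0,0,0],"turn":0,"jaw":-1},{"linear":[0,0,0],"turn":0,"jaw":-1}]'
python3 -m inch '[{"linear":[0,0,0.7],"turn":0,"jaw":-1},{"linear":[0,0,0],"turn":0,"jaw":-1},{"linear":[0,0,0],"turn":0,"jaw":-1}]'
python3 -m inch '[{"linear":[0,0,0.5],"turn":0,"jaw":-1},{"linear":[0,0,0],"turn":0,"jaw":-1},{"linear":[0,0,0],"turn":0,"jaw":-1}]'
```

```text
time_s: 27.8
tcp_pos: [468.1, 219.4, 125.9]
ee_rot: [0.163, 0.987, 0.0, -0.0]
force: [-0.6, 0.1, -2.3]
width: 25.1
grip_force: 40.0
time_s: 28.1
tcp_pos: [468.1, 219.5, 125.2]
ee_rot: [0.163, 0.987, 0.0, -0.0]
force: [0.3, -1.0, -3.1]
width: 25.3
grip_force: 40.0
time_s: 28.4
tcp_pos: [468.1, 219.5, 124.7]
ee_rot: [0.163, 0.987, 0.0, 0.0]
force: [-0.4, -1.1, -2.9]
width: 25.2
grip_force: 40.0
```

```bash
python3 -m inch '[{"linear":[0,0,0.5],"turn":0,"jaw":-1},{"linear":[0,0,0],"turn":0,"jaw":-1},{"linear":[0,0,0],"turn":0,"jaw":-1}]'
python3 -m inch '[{"linear":[0,0,0.4],"turn":0,"jaw":-1},{"linear":[0,0,0],"turn":0,"jaw":-1},{"linear":[0,0,0],"turn":0,"jaw":-1}]'
python3 -m inch '[{"linear":[0,0,0.3],"turn":0,"jaw":-1},{"linear":[0,0,0],"turn":0,"jaw":-1},{"linear":[0,0,0],"turn":0,"jaw":-1}]'
```

```text
time_s: 28.7
tcp_pos: [468.2, 219.6, 124.5]
ee_rot: [0.163, 0.987, 0.0, 0.0]
force: [-1.5, -0.4, 0.9]
width: 25.1
grip_force: 40.0
time_s: 29.0
tcp_pos: [468.3, 219.6, 124.5]
ee_rot: [0.163, 0.987, 0.0, 0.0]
force: [-1.5, -0.2, 5.7]
width: 25.3
grip_force: 40.0
time_s: 29.3
tcp_pos: [468.4, 219.6, 124.5]
ee_rot: [0.163, 0.987, 0.0, 0.001]
force: [-2.3, -1.1, 7.7]
width: 25.5
grip_force: 40.0
```

Seated at 124.5. Now I'll ease off, release, rise and check.

```bash
python3 -m inch '[{"linear":[0,0,-0.5],"turn":0,"jaw":-1},{"linear":[0,0,0],"turn":0,"jaw":-0.3},{"linear":[0,0,0],"turn":0,"jaw":0},{"linear":[0,0,0],"turn":0,"jaw":0.15},{"linear":[0,0,0],"turn":0,"jaw":0.15}]'
python3 -m inch '[{"linear":[0,0,-10],"turn":0,"jaw":0.15},{"linear":[0,0,-25],"turn":0,"jaw":0.15},{"linear":[0,0,-30],"turn":0,"jaw":0.15},{"linear":[0,0,-15],"turn":0,"jaw":0.15},{"linear":[0,-20,0],"turn":0,"jaw":0.15}]'
python3 -m inch '[{"linear":[0,-40,0],"turn":0,"jaw":0.15},{"linear":[0,-40,0],"turn":0,"jaw":0.15},{"linear":[0,-40,0],"turn":0,"jaw":0.15},{"linear":[0,-40,0],"turn":0,"jaw":0.15},{"linear":[0,-40,0],"turn":0,"jaw":0.15}]'
python3 -m inch '[{"linear":[0,-30,0],"turn":0,"jaw":0.15},{"linear":[0,0,0],"turn":0,"jaw":0.15},{"linear":[0,0,0],"turn":0,"jaw":0.15}]'
python3 - <<'E'
from h import *
p,d=snapshot("top"); cv2.imwrite("pics/top3.png",p[:,:,::-1]); W=cloud("top",d)
r=np.hypot(W[...,0]-468,W[...,1]-219.5)
q=W[(W[...,2]>104)&(W[...,2]<120)&(r<90)]; mid=(q.min(0)+q.max(0))/2; print("plate",mid.round(1),np.ptp(q,0).round(1))
A=np.c_[q[:,:2]-[468,219.5],np.ones(len(q))]; print("tilt",np.linalg.lstsq(A,q[:,2],rcond=None)[0])
q=W[(W[...,2]>190)&(W[...,2]<202)&(r<40)]; print("knob",((q.min(0)+q.max(0))/2).round(1))
for x,y in((665.5,-20),(552,-37.7)):
    q=W[(W[...,2]>48)&(W[...,2]<60)&(np.hypot(W[...,0]-x,W[...,1]-y)<30)]; print("short",q.mean(0).round(1) if len(q) else None)
p,d=snapshot("side"); cv2.imwrite("pics/s3.png",cv2.resize(p[180:380,150:400,::-1],None,fx=3,fy=3,interpolation=cv2.INTER_CUBIC))
E
```

```text
time_s: 29.8
tcp_pos: [468.1, 219.4, 123.8]
ee_rot: [0.163, 0.987, -0.0, -0.0]
force: [1.1, -0.2, 0.9]
width: 50.7
grip_force: 0.0
time_s: 30.3
tcp_pos: [463.6, 202.0, 207.2]
ee_rot: [0.162, 0.987, 0.002, 0.003]
force: [1.0, -0.1, -0.4]
width: 53.1
grip_force: 0.0
time_s: 30.8
tcp_pos: [397.0, 9.8, 204.8]
ee_rot: [0.162, 0.987, 0.0, 0.001]
force: [0.3, -0.3, -0.3]
width: 53.3
grip_force: 0.0
time_s: 31.1
tcp_pos: [388.1, -17.7, 204.7]
ee_rot: [0.164, 0.987, 0.0, 0.001]
force: [-0.1, 0.5, -0.1]
width: 52.8
grip_force: 0.0
plate [466.5 218.5 112.2] [133.8 135.7  14.1]
tilt [7.49992914e-04 9.44666624e-04 1.12081878e+02]
knob [467.4 218.  194.8]
short [665.3 -20.2  55.1]
short [551.9 -37.7  55.3]
```

View pics/s3.png

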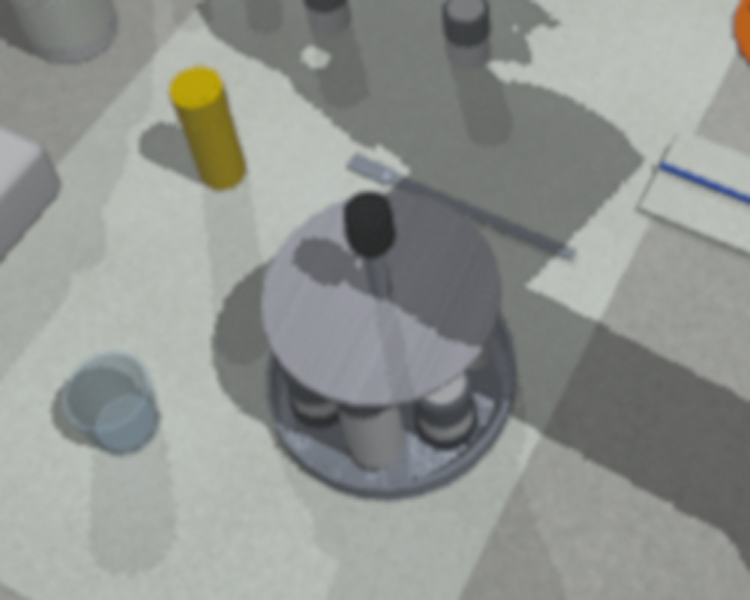

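The side view shows the cover level on the tall jars, plate centred at about (380,300) in the crop. Measured tilt is below 0.1°, it is centred within about 2 mm, and the short jars haven't moved. Handing in.

```bash
python3 -c "
from cell import job
print(job.job_done())"
```

```text
the job is handed in; nothing more can be done
None
```

The job is handed in at about 31 s of the 109 s: the three tall jars stand upright on the pads, the cover lies level and centred on them to about 2 mm, and the two loose short jars were not moved.

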